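# Stand the tipped speaker back on its charging mark

## Robot

A 6-joint arm with a two-finger parallel gripper is mounted at the origin on the work surface. World frame = base frame: x ahead of the robot, y to its left, z up, the work surface at z = 0. Lengths are in mm, angles in degrees, forces in N, time in s.
With the tool pointing down it reaches from about 350 to 850 mm from the base axis. Payload 8.1 kg.
Tool frame: the origin (TCP) lies midway between the tips of the shut fingers; the grasp point (between the pads) lies 19 mm behind it; z points along the fingers, y is the direction in which the jaws open and shut (so a half turn about z gives the same grasp; the last joint's range is limited). The gripper opens to 93 mm and grips with 3 to 60 N. Pads are 15 mm wide; open, the fingers measure 128 mm over their backs; the gripper's body (75 mm by 188 mm) begins 65 mm behind the grasp point.
Start: joints at [-77.315, 7.471, 85.268, -0, 87.261, -4.893], TCP at [181.226, -571.981, 218.635] pointing down, gripper open.
Joint ranges: [-169.43, 169.43], [-51.17, 129.36], [1.28, 143.12], [-76.62, 256.62], [0, 156.53], [-152.29, 152.29]. Speed limits (degrees/s): [136.94, 136.94, 159.86, 180, 180, 180].

## Interface

Orientations are given as [roll, pitch, yaw] about the fixed x, y, z axes, in that order (R = Rz(yaw) Ry(pitch) Rx(roll)).
In Python, from plant import get_obs, capture, hand_in gives the robot as it stands.
- The arm moves only by the tool step_arm, never from a script. Its arguments are lists of equal length, an entry for each row: "travel": the shift along the tool's x, y, z in m, a list of three; "roll": the turn about the tool's z in degrees. A call has 1 to 12 rows; each row is the pose to reach, as a shift and turn from the pose measured when the call began, along the tool's axes at that moment; what a row does not reach only later rows make up. A row lasts 1/8 s, in which the tool goes at most 62.5 mm and 10.7 degrees, less where a joint would pass 70% of its speed; a pose out of reach is approached as far as the arm can. A call with a gripper value outside its range is refused whole. "grip" is the gripper's target within -1 to 1 (shut at 1, half-way at 0, fully open at -1), set as the call begins (left out, the last holds). The fingers move at their own pace and stop on an object; the grip force is fixed at half the most. Time passes only in rows, so rows that repeat a pose let the fingers close. It gives the time, the measured TCP pose, the force and the opening at its end, in the units of the state.
- get_obs(): the state, without advancing time (a new reading comes with each control period).
- capture(name): name is "scene" or "top" or "wrist"; returns a dict with "pixels" (480x640x3 uint8, blue, green, red), "depth" (480x640 float32, mm along the optical axis (not along the pixel's ray), 0 where there is no reading), "fx", "fy", "cx", "cy" (pixels), "R" (3x3) and "t" (3): a world point X has camera coordinates R X + t. Camera axes: x right, y down, z forward; pixel columns grow to the right and rows downward; lengths in mm; the calibration is good to about 2 mm. A picture is of the moment at which its call begins.
- hand_in(): hands the job in, once; it reports no verdict.
The state is a dict: "t": time; "joint_positions": joint angles; "joint_velocities": joint speeds; "tau": joint torques, N m; "tcp_pos": TCP position; "orientation": TCP orientation; "force": force on the tool from outside, world axes, zero at the start; "torque": the same for the moment, N m; "width": finger opening in mm.
Only numpy, scipy, OpenCV 4.12 (cv2) and the standard library are available. Lean on these libraries where they do the work, as an engineer would, in place of code of your own. Each camera call takes 0.05 s, during which the arm holds its last target.

## Task

In the wooden tray the small blue speaker with the orange top has tipped over. Stand it upright, orange end up, centred on the round white-and-green charging mark in the tray and square to the row, and let go of it. Set it down gently rather than dropping or flipping it, and do not knock over or shift the grey speaker and the potted plant that share the tray.

Things in the scene. Friction and masses are not known exactly. Their poses are not given: they have to be found in the camera images.
- speaker_center (a point): Tipped speaker: square column 50 x 50 x 150 mm, about 0.4 kg, blue cloth, 20 mm orange cap at the top, black rubber foot (heavy: centre of mass 53 mm above its underside). The point is its centre, half-way up. z axis: from foot to orange top; x, y square to its sides. At the start it lies on a side on the tray's floor, roughly along the tray, orange top towards the tray's +y end.
- tray: Shallow wooden tray, fixed: the lane in which the row stands. Origin at the centre of its underside, on the table; x across, y along it, z up. The floor's top is 8 mm above the origin; inside it measures 150 mm (x) by 660 mm (y); the rim all round is 8 mm thick and stands 12 mm above the floor.
- mark: The charging mark: a flat printed round mark 96 mm across, white with a green ring, flush on the tray's floor (no thickness to speak of), between the grey speaker and the plant; the tipped speaker may lie partly over it. Origin at its centre at the level of the tray's floor.
- twin_center (a point): Grey speaker with a white cap, loose, same size and shape (50 x 50 x 150 mm), standing upright in the tray near its -y end. The point is its centre, half-way up; z axis up.
- pot_center (a point): Small succulent in a round terracotta pot, loose, 80 mm across at the top, pot 60 mm high, 92 mm high with its leaves, standing in the tray near its +y end. The point is on its axis, 30 mm above its underside; z axis up.
There are look-alikes about, which are no part of the job. Of the things that look like the part that bears speaker_center, the largest one is meant.

How it is judged (in metres and radians):
At the end, for the whole second after the job is handed in: The blue speaker stands on the tray's floor, orange end up, within 0.08 rad of upright, its axis within 25 mm of the mark's centre, its sides within 0.25 rad of square to the tray (any side forward), at rest; the grey speaker and the pot stand upright within 30 mm of where they were (angle between speaker_center's own z axis and vertical below 0.08 rad and horizontal distance between speaker_center and mark below 0.025 m and z of speaker_center in the frame of tray between 0.079 and 0.088 m and (angle between the x axis of speaker_center and the x axis of tray, either way round below 0.25 rad or angle between the x axis of speaker_center and the y axis of tray, either way round below 0.25 rad) and linear speed of speaker below 0.02 m/s and angular speed of speaker below 0.1 rad/s and angle between each of twin_center, pot_center's own z axis and vertical below 0.12 rad and distance of each of twin_center, pot_center from where it was at the start of the episode below 0.03 m); the robot touches nothing.
It fails at once if the blue speaker is dropped or falls: it moves faster than 0.7 m/s while the fingers do not hold it (linear speed of speaker above 0.7 m/s and contact force between the fingers and speaker below 0.2 N).
It fails at once if the grey speaker is knocked over (0.5 rad) or shifted by more than 30 mm (angle between twin_center's own z axis and vertical above 0.5 rad or distance of twin_center from where it was at the start of the episode above 0.03 m).
It fails at once if the pot is knocked over (0.5 rad) or shifted by more than 30 mm (angle between pot_center's own z axis and vertical above 0.5 rad or distance of pot_center from where it was at the start of the episode above 0.03 m).
It also fails if it takes over 42 s, if anything falls off the work surface, if the arm or the gripper's body presses on something with over 40 N, if the wrist force passes 120 N, or if a joint passes its speed limit or range.

## Working session

There is one attempt and no reset: what is moved stays moved. The work goes in short steps, Python scripts to look and compute and a tool call to move; the robot and the scene stay as the last step left them, time stands still between calls to the robot, and variables do not carry over. Pictures are saved under pics/ and viewed, and the job is handed in when it is done.

Besides the shell and the picture viewer there is one more tool, called after "Emit:" by a JSON object that holds its "method" and its "body", one argument or row to a line. step_arm: Moves the arm, as the interface text tells. Its arguments: {"type":"object","properties":{"travel":{"type":"array"},"roll":{"type":"array"},"grip":{"type":"number"}},"required":["travel","roll"]}

```bash
mkdir -p pics; ls
cat > h.py <<'E'
import numpy as np,cv2,pickle
from plant import get_obs,capture,hand_in
def snap(n,f):
    c=capture(n); cv2.imwrite('pics/%s.png'%f,c['pixels']); pickle.dump(c,open('pics/%s.pkl'%f,'wb')); return c
def load(f): return pickle.load(open('pics/%s.pkl'%f,'rb'))
def ray(c,u,v):
    R=np.array(c['R']);t=np.array(c['t']); o=-R.T@t
    d=R.T@np.array([(u-c['cx'])/c['fx'],(v-c['cy'])/c['fy'],1.]); return o,d
def onz(c,u,v,z):
    o,d=ray(c,u,v); return o+d*(z-o[2])/d[2]
def dep(c,u,v):
    o,d=ray(c,u,v); return o+d*c['depth'][int(round(v)),int(round(u))]
def proj(c,X):
    p=np.array(c['R'])@np.array(X)+np.array(c['t']); return c['fx']*p[0]/p[2]+c['cx'],c['fy']*p[1]/p[2]+c['cy']
E
python3 - <<'E'
from h import *
for n in ['scene','top','wrist']:
    c=snap(n,n+'0'); print(n,c['fx'],c['cx'],c['cy'],-np.array(c['R']).T@np.array(c['t']),np.array(c['R']).round(2).tolist())
print(get_obs())
E
```

```text
pics
scene 479.1015753045799 316.19906927809103 232.3198794315151 [ 869.63243088 -569.15451126  802.26235373] [[0.78, 0.62, 0.02], [0.46, -0.56, -0.69], [-0.42, 0.55, -0.72]]
top 605.5773480447649 316.0044894655633 234.96578176605306 [ 204.22286151   15.47839546 1520.37387918] [[-0.01, -1.0, 0.02], [-0.99, 0.01, -0.15], [0.15, -0.02, -0.99]]
wrist 336.99645444819635 315.918291016805 234.68027777921054 [ 256.1338146  -547.16698546  383.78588757] [[0.3, -0.95, -0.0], [-0.91, -0.29, 0.28], [-0.27, -0.08, -0.96]]
{'t': 0.15, 'joint_positions': array([-7.73177631e+01,  7.50445225e+00,  8.53169541e+01, -2.19353067e-04,
        8.72597751e+01, -4.89369576e+00]), 'joint_velocities': array([ 0.01783162, -0.13185365, -0.14991945, -0.02000318,  0.03564449,
       -0.03622932]), 'tau': array([ 4.83704571e-04, -5.60474861e+01, -4.92335451e+01,  7.68996449e-02,
        3.06187430e-02, -8.21788240e-05]), 'tcp_pos': array([ 181.09783638, -571.55337204,  217.81663237]), 'orientation': array([-1.79919096e+02, -6.70708198e-03,  1.75759386e+01]), 'force': array([-0.75934832,  0.53620852, -0.06612361]), 'torque': array([0.02683534, 0.00418407, 0.01921208]), 'width': 93.14394526174578}
```

View pics/scene0.png

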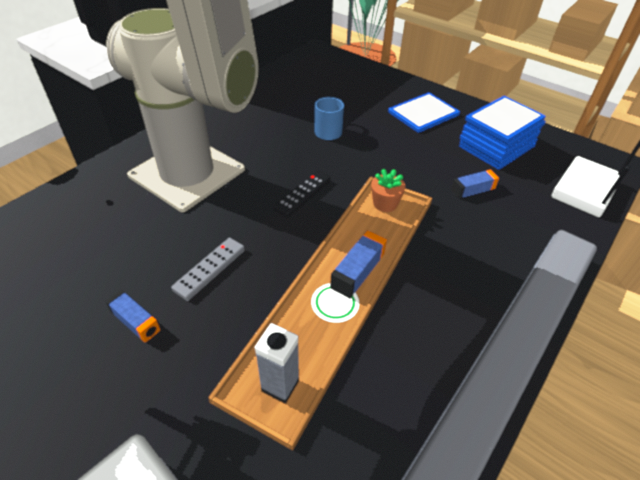

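View pics/top0.png

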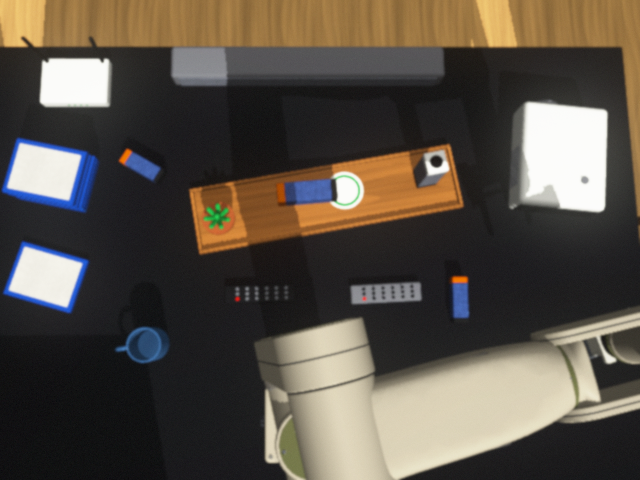

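View pics/wrist0.png

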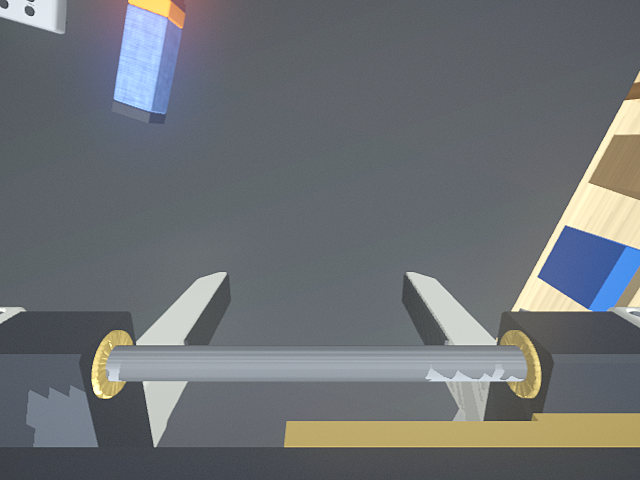

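Candidates for the blue, orange-topped speaker, as scene pixels: the one in the tray at (358,263), a look-alike at (135,317) left of the tray, and another at (478,182) behind it. The blue book stack (503,130) and the mug (329,118) aren't speakers. I choose the one in the tray, which is the largest. The next step is to measure it and check a close crop.

```bash
cat > m.py <<'E'
from h import *
def masks(c):
    h=cv2.cvtColor(c['pixels'],cv2.COLOR_BGR2HSV)
    return dict(blue=cv2.inRange(h,(105,90,50),(125,255,255)),orange=cv2.inRange(h,(8,220,170),(16,255,255)),green=cv2.inRange(h,(50,80,60),(85,255,255)),
      white=cv2.inRange(h,(0,0,185),(180,40,255)),wood=cv2.inRange(h,(5,80,60),(20,255,255)))
E
python3 - <<'E'
from m import *
for n in ['top0','scene0']:
    c=load(n); M=masks(c)
    for k in M:
        nn,l,s,ce=cv2.connectedComponentsWithStats(M[k])
        for i in range(1,nn):
            if s[i,4]>40:
                m=(l==i)&(c['depth']>0)
                print(n,k,s[i].tolist(),ce[i].round(1), 'xyz',dep(c,*ce[i]).round(0))
    p=c['pixels']
    b=(180,140,480,260) if n=='top0' else (200,160,440,450)
    r=p[b[1]:b[3],b[0]:b[2]]; f=2.6 if n=='top0' else 2
    cv2.imwrite('pics/crop_%s.png'%n,cv2.resize(r,None,fx=f,fy=f,interpolation=cv2.INTER_CUBIC))
E
```

```text
top0 blue [1, 137, 99, 77, 2441] [ 58.8 179.1] xyz [563. 595. 101.]
top0 blue [126, 152, 35, 31, 583] [143.  166.5] xyz [609. 413.  39.]
top0 blue [286, 180, 47, 24, 946] [308.8 191.3] xyz [539.  -1.  60.]
top0 blue [2, 240, 88, 74, 1380] [ 47.5 277.6] xyz [335. 644.  16.]
top0 blue [451, 284, 19, 35, 613] [460.1 300.9] xyz [ 267. -368.   42.]
top0 blue [115, 326, 55, 38, 1399] [145.4 344.6] xyz [169. 401.   6.]
top0 orange [120, 149, 11, 14, 66] [124.6 155.6] xyz [637. 460.  40.]
top0 orange [453, 277, 14, 5, 70] [459.5 279. ] xyz [ 321. -371.   36.]
top0 green [336, 181, 24, 24, 44] [351.5 196.6] xyz [ 535. -110.   11.]
top0 green [204, 204, 25, 24, 285] [216.7 215.8] xyz [472. 219.  97.]
top0 white [40, 59, 69, 47, 3111] [74.5 82.3] xyz [834. 597.  33.]
top0 white [523, 102, 84, 110, 8138] [565.2 155.3] xyz [ 614. -625.  107.]
top0 white [8, 144, 72, 56, 2885] [ 43.8 171.3] xyz [583. 634.  97.]
top0 white [426, 151, 23, 24, 268] [436.2 164.6] xyz [ 578. -297.  160.]
top0 white [331, 172, 32, 37, 244] [349.8 190.4] xyz [ 553. -107.    5.]
top0 white [336, 177, 22, 27, 467] [346.  1
[... 3105 characters left out ...]
] xyz [ 559. -105.   12.]
scene0 white [318, 288, 34, 28, 679] [334.  302.7] xyz [556. -95.  12.]
scene0 white [255, 323, 43, 43, 775] [274.8 344.4] xyz [ 591. -301.  159.]
scene0 white [82, 438, 85, 42, 1872] [127.8 465.1] xyz [ 535. -545.  103.]
scene0 wood [330, 0, 310, 154, 22963] [516.4  57.3] xyz [ 333. 1522. -145.]
scene0 wood [0, 137, 77, 70, 2701] [ 35.1 169.7] xyz [-1414.    62.  -747.]
scene0 wood [486, 169, 14, 22, 131] [493.3 178.1] xyz [648. 452.  34.]
scene0 wood [208, 176, 225, 275, 18013] [321.6 313.7] xyz [ 552. -130.   10.]
scene0 wood [496, 188, 144, 292, 20784] [590.6 383.2] xyz [1155.  653. -750.]
scene0 wood [136, 316, 25, 27, 356] [148.1 328.9] xyz [ 330. -372.   31.]
```

View pics/crop_top0.png

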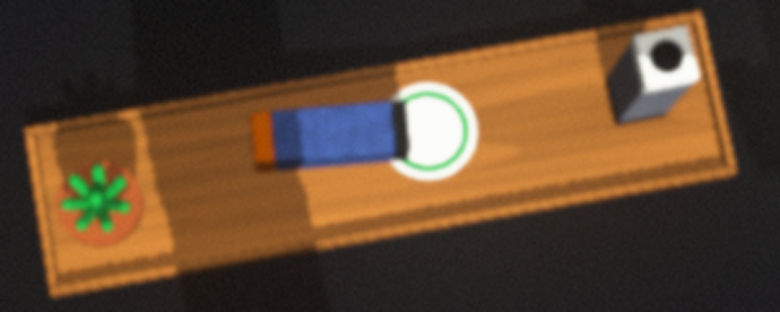

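View pics/crop_scene0.png

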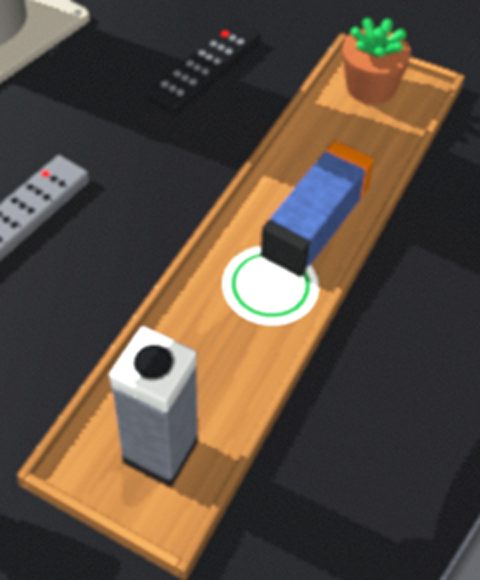

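The crop confirms the choice: a full-size column with a black foot and orange cap, lying partly over the mark. Next I'll enlarge both views for corner measurements.

Run:
```python
from h import *
c=load('top0');p=c['pixels'][165:225,265:375];cv2.imwrite('pics/z_top.png',cv2.resize(p,None,fx=7,fy=7,interpolation=cv2.INTER_CUBIC))
c=load('scene0');p=c['pixels'][220:335,300:400];cv2.imwrite('pics/z_sc.png',cv2.resize(p,None,fx=5,fy=5,interpolation=cv2.INTER_CUBIC))
```

```text
(no output)
```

View pics/z_top.png

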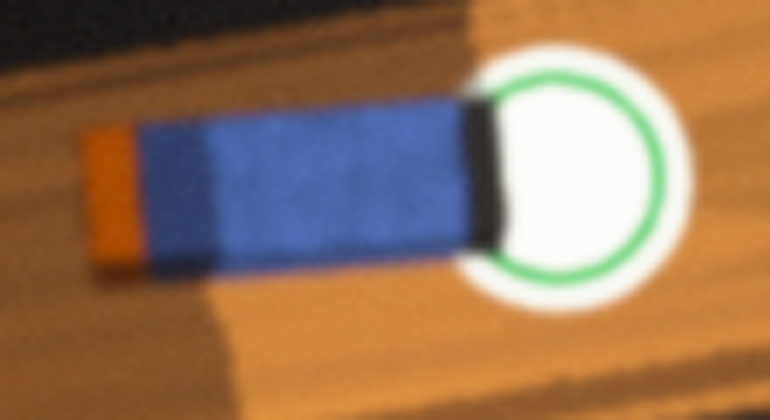

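View pics/z_sc.png

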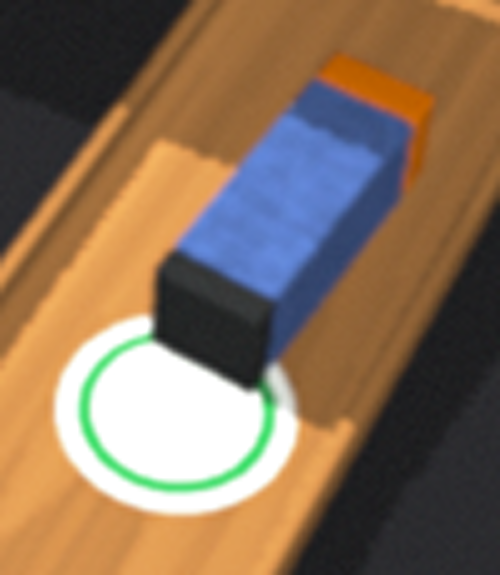

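```bash
cat >> h.py <<'E'
def tri(cs,uv):
    A=np.zeros((3,3));b=np.zeros(3);L=[]
    for c,(u,v) in zip(cs,uv):
        o,d=ray(c,u,v);d=d/np.linalg.norm(d);P=np.eye(3)-np.outer(d,d);A+=P;b+=P@o;L.append((o,P))
    X=np.linalg.solve(A,b);return X,max(np.linalg.norm(P@(X-o)) for o,P in L)
E
python3 - <<'E'
from m import *
T,S=load('top0'),load('scene0')
f=lambda p,s,o:((p[0]+.5)/s-.5+o[0],(p[1]+.5)/s-.5+o[1])
tp=[(82,128),(90,264),(492,97),(498,245)];sp=[(433,98),(338,53),(272,300),(172,250)]
P=[]
for a,b in zip(tp,sp):
    ta=f(a,7,(265,165));sb=f(b,5,(300,220)); X,e=tri([T,S],[ta,sb]);print('tri',X.round(1),round(e,1),'top@58',onz(T,*ta,58).round(1),'sc@58',onz(S,*sb,58).round(1));P.append((onz(T,*ta,58)+onz(S,*sb,58))/2)
P=np.array(P);ax=(P[0]+P[1]-P[2]-P[3])/2;print('center',P.mean(0).round(1),'len',np.linalg.norm(ax),'w',np.linalg.norm(P[0]-P[1]),np.linalg.norm(P[2]-P[3]),'yaw of long axis',np.degrees(np.arctan2(ax[1],ax[0])), 'orange end',(P[0]+P[1])/2,'foot',(P[2]+P[3])/2)
# mark from green ring
for c,n,b in((T,'top',(325,160,380,220)),(S,'sc',(305,275,365,330))):
    m=masks(c)['green'].copy();k=np.zeros_like(m);k[b[1]:b[3],b[0]:b[2]]=m[b[1]:b[3],b[0]:b[2]]
    q=np.argwhere(k>0)[:,::-1]; w=np.array([onz(c,u,v,8)[:2] for u,v in q])
    A=np.c_[2*w,np.ones(len(w))];s=np.linalg.lstsq(A,(w**2).sum(1),rcond=None)[0];print(n,'mark',s[:2].round(1),'r',np.sqrt(s[2]+s[0]**2+s[1]**2).round(1),len(q))
# tray corners in wood mask -> min area rect on rim z=20
for c,n,s in((T,'top',(321,201)),(S,'sc',(321,313))):
    m=cv2.morphologyEx(masks(c)['wood'],cv2.MORPH_CLOSE,np.ones((3,3)));nn,l,st,ce=cv2.connectedComponentsWithStats(m)
    i=max(range(1,nn),key=lambda i:st[i,4] if abs(ce[i][0]-s[0])<8 and abs(ce[i][1]-s[1])<8 else 0)
    cn=max(cv2.findContours((l==i).astype('u1'),cv2.RETR_EXTERNAL,cv2.CHAIN_APPROX_NONE)[0],key=len)[:,0]
    w=np.array([onz(c,u,v,20)[:2] for u,v in cn]).astype('f4');r=cv2.minAreaRect(w);print(n,r)
E
```

```text
tri [561.5  79.4  57.8] 0.6 top@58 [561.  79.  58.] sc@58 [562.1  79.7  58. ]
tri [513.5  77.2  55.7] 1.4 top@58 [511.9  76.3  58. ] sc@58 [515.5  76.3  58. ]
tri [572.6 -62.9  67.1] 4.3 top@58 [571.4 -66.1  58. ] sc@58 [571.9 -53.3  58. ]
tri [522.3 -63.3  59.2] 6.2 top@58 [517.9 -67.4  58. ] sc@58 [525.9 -57.8  58. ]
center [542.2   8.3  58. ] len 139.30942892694193 w 47.93050166041765 49.86260372399018 yaw of long axis 93.77468287798133 orange end [537.60573604  77.82871104  58.        ] foot [546.77689343 -61.17850769  58.        ]
top mark [553.6 -92.1] r 37.3 63
sc mark [554.2 -88.9] r 37.5 152
top ((530.3106079101562, -46.524261474609375), (175.82513427734375, 682.841552734375), 9.905597686767578)
sc ((533.25244140625, -33.588470458984375), (173.30601501464844, 710.003662109375), 9.951955795288086)
```

```bash
cat >> h.py <<'E'
from scipy.spatial.transform import Rotation as Ro
def delta(target,yaw=None):
    o=get_obs();R=Ro.from_euler('xyz',o['orientation'],degrees=True).as_matrix()
    d=R.T@(np.array(target,float)-o['tcp_pos'])/1000
    print('t',round(o['t'],2),'tcp',o['tcp_pos'].round(1),'ori',o['orientation'].round(2),'w',round(o['width'],1),'F',o['force'].round(1))
    print('delta tool m',d.round(4),'roll',None if yaw is None else round(-(yaw-o['orientation'][2]),2))
E
python3 -c "
from h import *
delta([539,54,180],93.7)"
```

```text
t 0.15 tcp [ 181.1 -571.6  217.8] ori [-1.7992e+02 -1.0000e-02  1.7580e+01] w 93.1 F [-0.8  0.5 -0.1]
delta tool m [ 0.5301 -0.4882  0.0386] roll -76.12
```

Emit:
{"method": "step_arm", "body": {
  "travel": [
    [0.044,-0.041,0],
    [0.088,-0.081,0],
    [0.132,-0.122,0],
    [0.176,-0.163,0],
    [0.22,-0.203,0],
    [0.265,-0.244,0],
    [0.309,-0.285,0],
    [0.353,-0.325,0],
    [0.397,-0.366,0.01],
    [0.442,-0.407,0.02],
    [0.486,-0.448,0.03],
    [0.53,-0.488,0.038]
  ],
  "roll": [-6,-12,-19,-25,-32,-38,-44,-51,-57,-63,-70,-76],
  "grip": -0.45
}}

```text
t: 1.65
tcp_pos: [539.5, 55.8, 180.0]
orientation: [-180.0, -0.1, 93.8]
force: [1.0, -0.6, 0.6]
width: 67.2
```

```bash
python3 -c "
from h import *
delta([539,54,100],93.7)
snap('wrist','w1');snap('top','t1')"
```

```text
t 1.65 tcp [539.5  55.8 180. ] ori [-1.7998e+02 -7.0000e-02  9.3810e+01] w 67.2 F [ 1.  -0.6  0.6]
delta tool m [-0.0018 -0.0006  0.08  ] roll 0.11
```

View pics/w1.png

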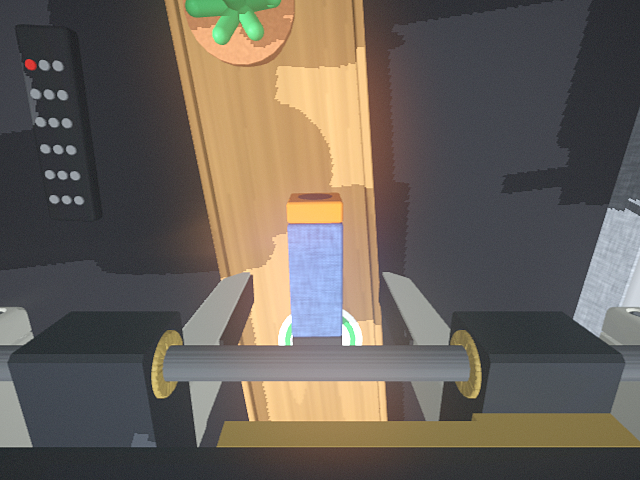

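```bash
python3 -c "
from h import *
c=load('w1')
for p in [(288,203),(342,203),(289,336),(342,337),(288,224),(342,223)]: print(p,onz(c,*p,58).round(1),dep(c,p[0]+(4 if p[0]<300 else -4),p[1]+3).round(1))
for y in (54,0):
  print(proj(c,(539,54,58)))
# tray right rim inner edge near v=240 
for p in [(219,270),(227,270),(366,220),(373,220),(376,250)]: print(p,onz(c,*p,20).round(1))
T=load('top0');print('tri orange far',tri([T,c],[((82.5)/7-.5+265,(128.5)/7-.5+165),(342,203)]), tri([T,c],[((90.5)/7-.5+265,(264.5)/7-.5+165),(288,203)]))
"
```

```text
(288, 203) [514.1  77.8  58. ] [517.7  75.4  58.4]
(342, 203) [560.8  80.9  58. ] [557.6  77.9  57.5]
(289, 336) [520.7 -53.8  58. ] [524.8 -57.3  57.4]
(342, 337) [572.5 -51.5  58. ] [568.8 -55.   58.1]
(288, 224) [514.9  59.   58. ] [518.5  56.4  57.6]
(342, 223) [562.4  63.   58. ] [559.1  60.   57.6]
(np.float64(314.899085009786), np.float64(231.15967173575376))
(np.float64(314.899085009786), np.float64(231.15967173575376))
(219, 270) [442.8  -5.1  20. ]
(227, 270) [451.1  -4.6  20. ]
(366, 220) [589.6  58.2  20. ]
(373, 220) [596.6  58.7  20. ]
(376, 250) [603.2  27.5  20. ]
tri orange far (array([561.73218898,  79.5659743 ,  52.83017313]), np.float64(0.5643706377826216)) (array([513.48705219,  76.45425586,  50.89867883]), np.float64(0.12856204581412267))
```

Emit:
{"method": "step_arm", "body": {
  "travel": [
    [-0.002,-0.001,0.04],
    [-0.002,-0.001,0.08],
    [-0.002,-0.001,0.11],
    [-0.002,-0.001,0.135],
    [-0.002,-0.001,0.15],
    [-0.002,-0.001,0.158],
    [-0.002,-0.001,0.158]
  ],
  "roll": [0,0,0,0,0,0,0]
}}

```text
t: 2.62
tcp_pos: [538.1, 56.9, 20.5]
orientation: [-179.8, -0.2, 94.0]
force: [-0.5, -0.6, 0.4]
width: 67.3
```

```bash
python3 -c "
from h import *
delta([539,54,22],93.7)
snap('wrist','w2');snap('scene','s2')"
```

```text
t 2.62 tcp [538.1  56.9  20.5] ori [-179.83   -0.19   94.01] w 67.3 F [-0.5 -0.6  0.4]
delta tool m [-0.003   0.0007 -0.0015] roll 0.31
```

View pics/w2.png

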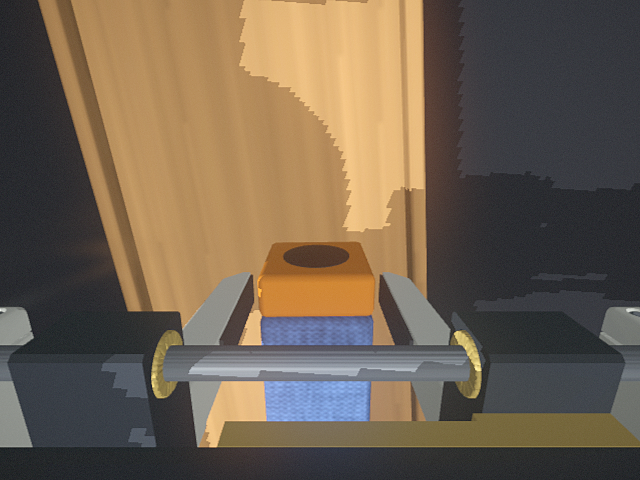

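View pics/s2.png

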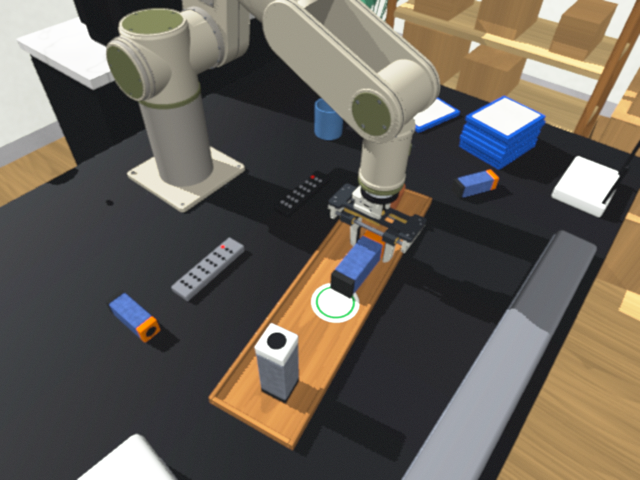

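Emit:
{"method": "step_arm", "body": {
  "travel": [
    [-0.001,0,0],
    [-0.001,0,0],
    [-0.001,0,0],
    [-0.001,0,0],
    [-0.001,0,0],
    [-0.001,0,0]
  ],
  "roll": [0,0,0,0,0,0],
  "grip": 1
}}

```text
t: 3.48
tcp_pos: [539.4, 56.0, 22.1]
orientation: [-180.0, -0.2, 94.0]
force: [-1.8, 0.1, 5.2]
width: 50.0
```

Emit:
{"method": "step_arm", "body": {
  "travel": [
    [-0.001,0,-0.005],
    [-0.003,0,-0.01],
    [-0.005,0,-0.015],
    [-0.007,0,-0.02],
    [-0.009,0,-0.025],
    [-0.011,0,-0.029],
    [-0.011,0,-0.029]
  ],
  "roll": [0,0,0,0,0,0,0]
}}

```text
t: 4.35
tcp_pos: [540.6, 44.8, 51.6]
orientation: [180.0, -0.2, 94.0]
force: [0.2, -0.4, -5.0]
width: 49.8
```

```bash
python3 -c "
from h import *
delta([539,54,22],93.7)
snap('wrist','w3');c=snap('scene','s3');cv2.imwrite('pics/s3c.png',cv2.resize(c['pixels'][160:400,230:450],None,fx=2.5,fy=2.5,interpolation=cv2.INTER_CUBIC))"
```

```text
t 4.35 tcp [540.6  44.8  51.6] ori [ 1.7997e+02 -1.7000e-01  9.4010e+01] w 49.8 F [ 0.2 -0.4 -5. ]
delta tool m [ 0.0092 -0.001   0.0296] roll 0.31
```

View pics/s3c.png

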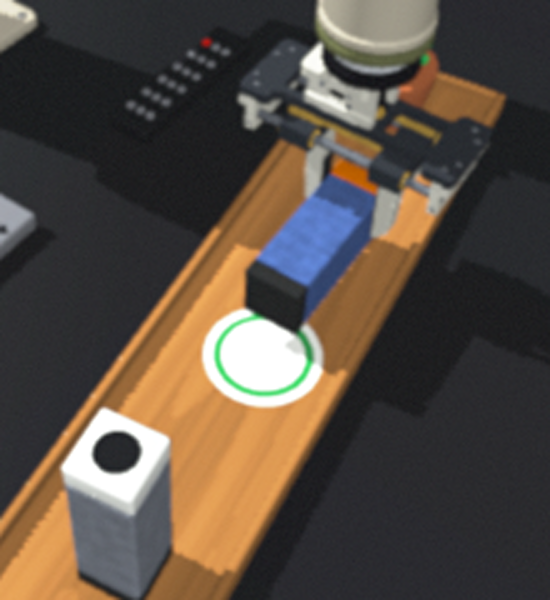

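```bash
cat >> m.py <<'E'
def tilt(c,box):
    h=cv2.cvtColor(c['pixels'],cv2.COLOR_BGR2HSV);m=cv2.inRange(h,(105,90,40),(125,255,255));k=np.zeros_like(m);u0,v0,u1,v1=box;k[v0:v1,u0:u1]=m[v0:v1,u0:u1]
    k=cv2.erode(k,np.ones((3,3)))
    w=np.array([dep(c,u,v) for v,u in np.argwhere(k>0)])
    return w
E
python3 - <<'E'
from m import *
T=snap('top','t3');S=load('s3')
w=tilt(S,(320,220,400,300));print(len(w),w.min(0),w.max(0))
# top-face pts: highest z in y bins
for y in range(-70,60,15):
    q=w[(w[:,1]>=y)&(w[:,1]<y+15)]
    if len(q)>5: print(y+7,np.percentile(q[:,2],[50,80,90]).round(1),len(q))
E
```

```text
1086 [ 521.49045609 -569.15451126   55.66833903] [869.63243088  42.92522587 802.26235373]
-63 [86.9 88.  88.2] 106
-48 [86.5 87.8 88.7] 164
-33 [86.8 87.8 88.3] 168
-18 [86.5 87.8 88.4] 148
-3 [86.7 87.9 88.4] 159
12 [86.6 88.3 88.9] 147
27 [86.8 88.  88.7] 139
42 [87.3 88.5 88.9] 48
```

The speaker came up level, so the pads' torsional friction holds it (top face z is 88 mm along its whole length). I'll lower it close to the floor and ease the grip so it can pivot.

Emit:
{"method": "step_arm", "body": {
  "travel": [
    [0,0,0.006],
    [0,0,0.012],
    [0,0,0.018],
    [0,0,0.018]
  ],
  "roll": [0,0,0,0]
}}

```text
t: 5.0
tcp_pos: [539.2, 45.1, 31.8]
orientation: [-179.9, -0.2, 94.0]
force: [-0.0, -0.1, -4.6]
width: 49.8
```

Emit:
{"method": "step_arm", "body": {
  "travel": [
    [0,0,0],
    [0,0,0],
    [0,0,0]
  ],
  "roll": [0,0,0],
  "grip": -0.05
}}

```text
t: 5.38
tcp_pos: [539.4, 45.1, 32.1]
orientation: [-179.9, -0.2, 94.0]
force: [0.4, -0.3, -4.6]
width: 50.0
```

```bash
cat > look.py <<'E'
import sys
from m import *
n=sys.argv[1]
delta([539,54,22],93.7)
S=snap('scene','s'+n);cv2.imwrite('pics/s%sc.png'%n,cv2.resize(S['pixels'][160:400,230:450],None,fx=2.5,fy=2.5,interpolation=cv2.INTER_CUBIC))
w=tilt(S,(310,190,410,310));w=w[w[:,1]>-200]
for y in range(-100,90,15):
    q=w[(w[:,1]>=y)&(w[:,1]<y+15)]
    if len(q)>5: print(y+7,np.percentile(q[:,2],[50,80,90]).round(1),len(q))
E
python3 look.py 4
```

```text
t 5.38 tcp [539.4  45.1  32.1] ori [-179.89   -0.19   94.02] w 50.0 F [ 0.4 -0.3 -4.6]
delta tool m [0.0089 0.0002 0.0101] roll 0.32
-63 [67.1 68.5 69.2] 97
-48 [67.1 68.3 69.1] 164
-33 [67.4 68.7 69.2] 151
-18 [67.3 68.7 69.6] 162
-3 [67.3 68.6 69. ] 151
12 [67.2 68.6 69.1] 148
27 [67.7 68.9 69.4] 132
42 [67.3 68.9 69.5] 51
```

Emit:
{"method": "step_arm", "body": {
  "travel": [
    [0,0,0],
    [0,0,0]
  ],
  "roll": [0,0],
  "grip": -0.065
}}

```text
t: 5.68
tcp_pos: [539.6, 45.0, 32.3]
orientation: [-179.9, -0.2, 94.0]
force: [-0.0, -1.5, -3.3]
width: 49.9
```

```bash
python3 look.py 5
```

```text
t 5.67 tcp [539.6  45.   32.3] ori [-179.9    -0.18   94.02] w 49.9 F [-0.  -1.5 -3.3]
delta tool m [0.009  0.0001 0.0103] roll 0.32
-63 [58.9 60.3 61. ] 106
-48 [60.1 61.4 61.9] 169
-33 [61.1 62.6 63. ] 166
-18 [62.2 63.6 64.4] 161
-3 [63.4 65.  65.5] 157
12 [64.7 66.1 66.9] 155
27 [65.8 67.2 67.5] 134
42 [67.  67.8 68.2] 54
```

At the light grip the speaker pivots about the pads: the foot has dropped onto the floor, about 4.5° of tilt, and it is still held. I'll follow the arc about the foot edge.

Emit:
{"method": "step_arm", "body": {
  "travel": [
    [-0.002,0,-0.006],
    [-0.005,0,-0.012],
    [-0.008,0,-0.018],
    [-0.012,0,-0.025],
    [-0.016,0,-0.031],
    [-0.016,0,-0.031]
  ],
  "roll": [0,0,0,0,0,0]
}}

```text
t: 6.48
tcp_pos: [541.5, 28.4, 64.3]
orientation: [-180.0, -0.1, 94.0]
force: [-0.5, 0.3, -0.3]
width: 50.3
```

```bash
python3 look.py 6
```

```text
t 6.47 tcp [541.5  28.4  64.3] ori [-1.800e+02 -1.500e-01  9.399e+01] w 50.3 F [-0.5  0.3 -0.3]
delta tool m [ 0.0256 -0.0007  0.0423] roll 0.29
-78 [61.6 62.9 63.7] 90
-63 [65.5 67.1 68.5] 203
-48 [70.8 72.9 74.1] 201
-33 [76.4 78.5 79.7] 193
-18 [81.4 83.8 84.6] 201
-3 [87.1 89.2 90.2] 191
12 [92.9 94.9 96.1] 172
27 [96.2 97.  97.8] 35
```

View pics/s6c.png

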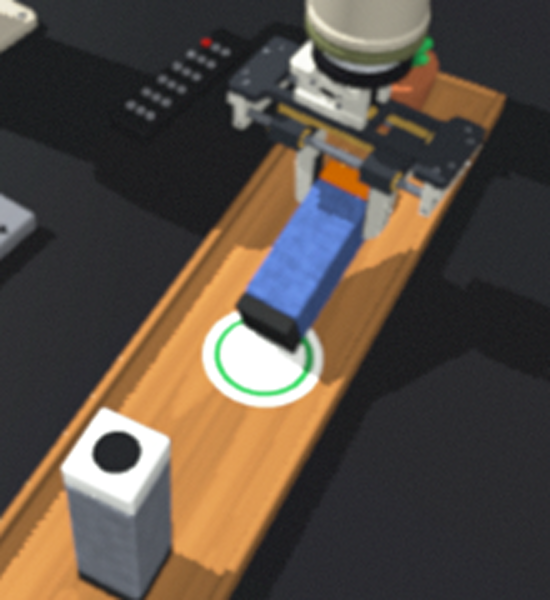

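Emit:
{"method": "step_arm", "body": {
  "travel": [
    [0,0,0]
  ],
  "roll": [0],
  "grip": -0.06
}}

```text
t: 6.65
tcp_pos: [541.5, 28.6, 64.1]
orientation: [-180.0, -0.1, 94.0]
force: [-0.9, -0.4, -1.5]
width: 49.9
```

```bash
python3 look.py 7
```

```text
t 6.65 tcp [541.5  28.6  64.1] ori [-1.8e+02 -1.4e-01  9.4e+01] w 49.9 F [-0.9 -0.4 -1.5]
delta tool m [ 0.0254 -0.0007  0.0421] roll 0.3
-78 [61.9 63.1 63.9] 87
-63 [65.2 67.6 68.4] 208
-48 [70.5 72.8 74.2] 193
-33 [76.1 78.2 79.5] 206
-18 [81.7 83.9 85. ] 191
-3 [86.9 89.1 89.9] 193
12 [92.4 94.5 95.3] 166
27 [96.2 96.9 97.4] 41
```

Emit:
{"method": "step_arm", "body": {
  "travel": [
    [-0.005,0,-0.006],
    [-0.009,0,-0.011],
    [-0.014,0,-0.016],
    [-0.019,0,-0.021],
    [-0.023,0,-0.025],
    [-0.023,0,-0.025]
  ],
  "roll": [0,0,0,0,0,0],
  "grip": -0.063
}}

```text
t: 7.45
tcp_pos: [543.5, 5.0, 89.5]
orientation: [180.0, -0.1, 94.0]
force: [0.1, -2.3, -0.6]
width: 50.2
```

```bash
python3 look.py 8
```

```text
t 7.45 tcp [543.5   5.   89.5] ori [ 1.7995e+02 -1.1000e-01  9.3970e+01] w 50.2 F [ 0.1 -2.3 -0.6]
delta tool m [ 0.049  -0.0012  0.0676] roll 0.27
-93 [60.1 61.9 63.1] 67
-78 [66.3 69.9 71.5] 234
-63 [76.4 80.4 82.1] 239
-48 [87.2 90.8 92.6] 243
-33 [ 97.3 101.2 102.2] 240
-18 [107.7 111.3 112.9] 238
-3 [116.4 119.3 120. ] 135
```

View pics/s8c.png

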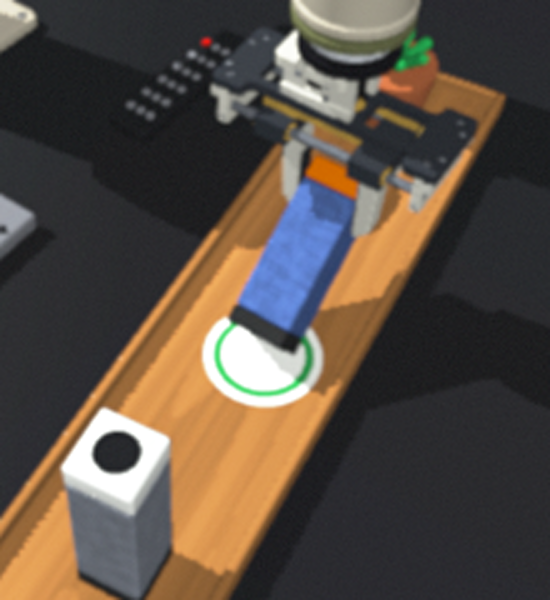

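Emit:
{"method": "step_arm", "body": {
  "travel": [
    [-0.007,0,-0.005],
    [-0.014,0,-0.01],
    [-0.021,0,-0.015],
    [-0.029,0,-0.019],
    [-0.036,0,-0.022],
    [-0.043,0,-0.025],
    [-0.05,0,-0.027],
    [-0.05,0,-0.027]
  ],
  "roll": [0,0,0,0,0,0,0,0]
}}

```text
t: 8.5
tcp_pos: [547.1, -45.4, 116.4]
orientation: [179.9, -0.1, 93.9]
force: [0.2, -0.0, -5.3]
width: 49.9
```

```bash
python3 look.py 9
```

```text
t 8.5 tcp [547.1 -45.4 116.4] ori [ 1.7994e+02 -1.0000e-01  9.3950e+01] w 49.9 F [ 0.2 -0.  -5.3]
delta tool m [ 0.0995 -0.0013  0.0946] roll 0.25
-93 [ 93.8  99.8 102.7] 321
-78 [111.7 117.8 121.2] 333
-63 [129.9 136.3 138.6] 328
-48 [141.6 143.2 144.3] 66
```

View pics/s9c.png

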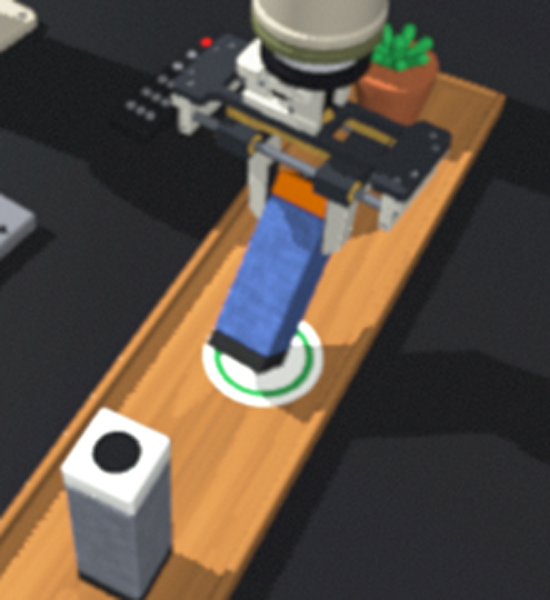

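Emit:
{"method": "step_arm", "body": {
  "travel": [
    [0,0,0],
    [0,0,0]
  ],
  "roll": [0,0],
  "grip": -0.066
}}

```text
t: 8.8
tcp_pos: [546.9, -44.8, 116.1]
orientation: [180.0, -0.1, 94.0]
force: [-0.1, 0.6, -2.8]
width: 49.7
```

```bash
python3 look.py 10
```

```text
t 8.8 tcp [546.9 -44.8 116.1] ori [ 1.7997e+02 -1.2000e-01  9.3970e+01] w 49.7 F [-0.1  0.6 -2.8]
delta tool m [ 0.0989 -0.001   0.0943] roll 0.27
-93 [73.4 81.7 84.6] 337
-78 [ 97.  105.6 108.8] 369
-63 [121.3 129.5 132.7] 388
-48 [137.7 140.4 141.2] 101
```

Emit:
{"method": "step_arm", "body": {
  "travel": [
    [-0.006,0,-0.001],
    [-0.012,0,-0.002],
    [-0.018,0,-0.003],
    [-0.024,0,-0.003],
    [-0.024,0,-0.003]
  ],
  "roll": [0,0,0,0,0]
}}

```text
t: 9.48
tcp_pos: [548.9, -69.5, 119.8]
orientation: [179.9, -0.1, 93.9]
force: [-1.3, -0.8, 3.3]
width: 49.5
```

```bash
python3 look.py 11
```

```text
t 9.47 tcp [548.9 -69.5 119.8] ori [ 1.7992e+02 -9.0000e-02  9.3930e+01] w 49.5 F [-1.3 -0.8  3.3]
delta tool m [ 0.1237 -0.0015  0.098 ] roll 0.23
-93 [ 98.3 111.3 115.9] 481
-78 [128.7 137.4 140.8] 345
-63 [91.5 95.9 97.2] 11
```

View pics/s11c.png

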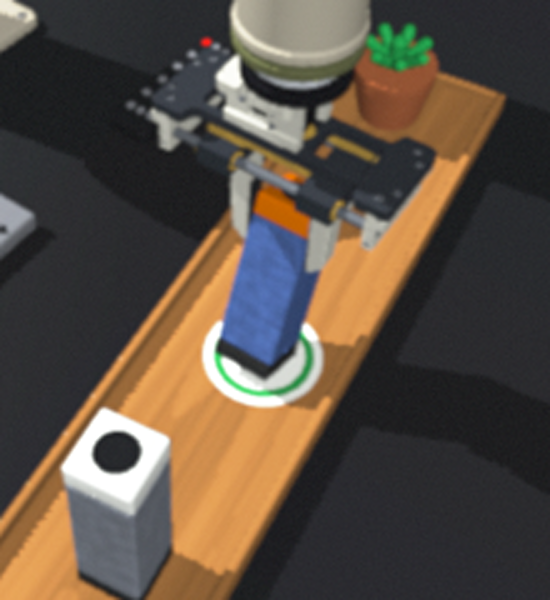

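Emit:
{"method": "step_arm", "body": {
  "travel": [
    [-0.006,0,-0.001],
    [-0.012,0,-0.001],
    [-0.018,0,0],
    [-0.024,0,0],
    [-0.024,0,0]
  ],
  "roll": [0,0,0,0,0]
}}

```text
t: 10.15
tcp_pos: [550.6, -94.0, 119.7]
orientation: [179.9, -0.1, 93.9]
force: [-0.9, -1.9, -0.4]
width: 50.0
```

```bash
cat > face.py <<'E'
import sys
from m import *
n=sys.argv[1]
S=load('s'+n);w=tilt(S,(300,170,420,330));w=w[(w[:,1]>-250)&(w[:,2]>15)&(w[:,2]<170)]
rng=np.random.default_rng(0)
rest=w;
for _ in range(2):
    best=None
    for i in range(400):
        a=rest[rng.choice(len(rest),3,False)];nn=np.cross(a[1]-a[0],a[2]-a[0]);l=np.linalg.norm(nn)
        if l<50: continue
        nn/=l;m=abs((rest-a[0])@nn)<1.2
        if best is None or m.sum()>best.sum(): best=m
    q=rest[best];c=q.mean(0);nn=np.linalg.svd(q-c,full_matrices=False)[2][2]
    nn*=np.sign(nn@(np.array([869,-569,802])-c))
    print('face',len(q),'c',c.round(1),'n',nn.round(3),'elev',np.degrees(np.arcsin(nn[2])).round(1),'az',np.degrees(np.arctan2(nn[1],nn[0])).round(1),'min',q.min(0).round(0),'max',q.max(0).round(0))
    rest=rest[~best]
E
python3 look.py 12; python3 face.py 12
```

```text
t 10.15 tcp [550.6 -94.  119.7] ori [ 1.7992e+02 -5.0000e-02  9.3900e+01] w 50.0 F [-0.9 -1.9 -0.4]
delta tool m [ 0.1484 -0.0016  0.0979] roll 0.2
-93 [ 84.9 136.  140.4] 87
-78 [80.4 90.  91.1] 10
face 693 c [ 555.6 -111.8   92.3] n [ 0.071 -0.969  0.235] elev 13.6 az -85.8 min [ 532. -126.   37.] max [579. -98. 144.]
face 164 c [ 577.7 -101.4   71.4] n [0.999 0.048 0.002] elev 0.1 az 2.7 min [ 576. -125.   38.] max [579. -81. 115.]
```

View pics/s12c.png

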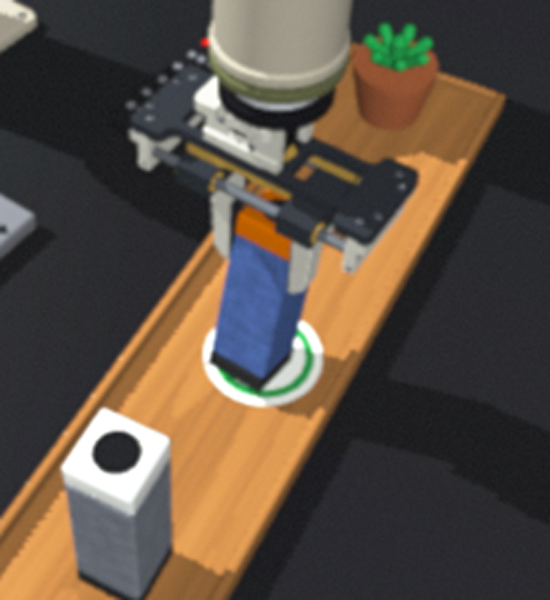

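Emit:
{"method": "step_arm", "body": {
  "travel": [
    [-0.006,0,0.0],
    [-0.012,0,0.001],
    [-0.018,0,0.002],
    [-0.024,0,0.004],
    [-0.028,0,0.005],
    [-0.03,0,0.006],
    [-0.03,0,0.006]
  ],
  "roll": [0,0,0,0,0,0,0]
}}

```text
t: 11.08
tcp_pos: [552.9, -124.4, 114.2]
orientation: [179.9, 0.0, 93.9]
force: [-1.5, -3.3, 4.5]
width: 50.0
```

```bash
python3 look.py 13; python3 face.py 13
```

```text
t 11.07 tcp [ 552.9 -124.4  114.2] ori [1.7989e+02 1.0000e-02 9.3900e+01] w 50.0 F [-1.5 -3.3  4.5]
delta tool m [ 0.1789 -0.0019  0.0922] roll 0.2
-93 [57.  68.1 70.5] 19
face 590 c [ 557.3 -129.9   82.9] n [ 0.069 -0.997  0.023] elev 1.3 az -86.0 min [ 533. -133.   29.] max [ 580. -127.  135.]
face 136 c [ 578.6 -113.3   60.8] n [ 0.998  0.064 -0.008] elev -0.5 az 3.7 min [ 577. -128.   33.] max [580. -95. 100.]
```

View pics/s13c.png

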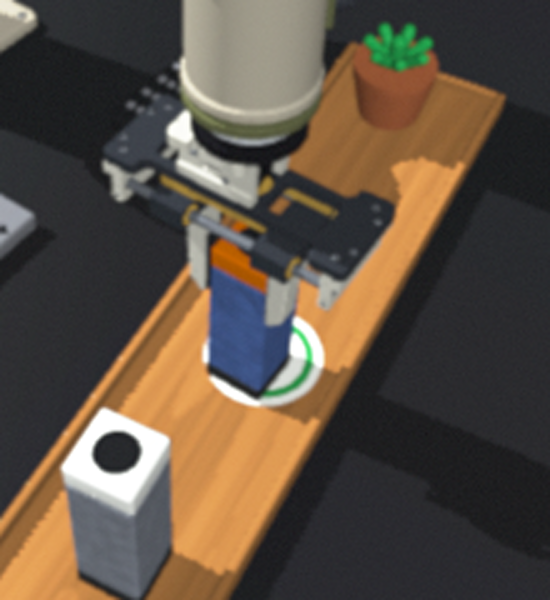

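The speaker is within 1.3° of upright on its foot, centre about (554.5, −105), and the grip is about 19 mm off-axis. I'll release it here, regrasp on the axis, then square it and centre it.

Emit:
{"method": "step_arm", "body": {
  "travel": [
    [0,0,0],
    [0,0,0],
    [0,0,0]
  ],
  "roll": [0,0,0],
  "grip": -0.4
}}

```text
t: 11.5
tcp_pos: [552.8, -124.0, 113.9]
orientation: [179.9, -0.0, 93.9]
force: [0.5, -0.8, 0.4]
width: 65.1
```

```bash
python3 look.py 14; python3 face.py 14
```

```text
t 11.5 tcp [ 552.8 -124.   113.9] ori [ 1.799e+02 -1.000e-02  9.392e+01] w 65.1 F [ 0.5 -0.8  0.4]
delta tool m [ 0.1785 -0.0018  0.092 ] roll 0.22
-93 [46.9 56.1 59.8] 10
face 619 c [ 558.4 -131.5   84.2] n [ 0.074 -0.997  0.005] elev 0.3 az -85.7 min [ 535. -134.   29.] max [ 581. -129.  136.]
face 151 c [ 578.9 -116.6   66.5] n [ 0.998  0.06  -0.002] elev -0.1 az 3.5 min [ 577. -129.   30.] max [581. -96. 131.]
```

Emit:
{"method": "step_arm", "body": {
  "travel": [
    [0.006,0.001,0],
    [0.012,0.001,0],
    [0.017,0.001,0],
    [0.017,0.001,0]
  ],
  "roll": [0,0,0,0]
}}

```text
t: 12.05
tcp_pos: [552.6, -106.5, 114.0]
orientation: [179.9, -0.0, 94.0]
force: [0.0, -0.3, 0.1]
width: 65.2
```

Emit:
{"method": "step_arm", "body": {
  "travel": [
    [0,0,0],
    [0,0,0],
    [0,0,0],
    [0,0,0]
  ],
  "roll": [0,0,0,0],
  "grip": 1
}}

```text
t: 12.55
tcp_pos: [552.6, -106.6, 114.0]
orientation: [179.9, -0.0, 93.9]
force: [0.2, 0.3, 0.1]
width: 49.7
```

```bash
python3 look.py 15; python3 face.py 15; python3 -c "
from h import *
snap('top','t15');snap('wrist','w15')
delta([554,-90,119],99.9)"
```

```text
t 12.55 tcp [ 552.6 -106.6  114. ] ori [ 1.799e+02 -1.000e-02  9.395e+01] w 49.7 F [0.2 0.3 0.1]
delta tool m [ 0.1611 -0.0026  0.092 ] roll 0.25
-93 [63.4 77.9 82.9] 19
face 609 c [ 559.2 -131.6   83.9] n [ 0.076 -0.997  0.   ] elev 0.0 az -85.6 min [ 536. -134.   28.] max [ 581. -129.  136.]
face 206 c [ 579.6 -114.9   75.3] n [ 0.997  0.072 -0.004] elev -0.2 az 4.1 min [ 577. -132.   32.] max [582. -96. 134.]
t 12.7 tcp [ 552.6 -106.5  114. ] ori [ 1.799e+02 -1.000e-02  9.395e+01] w 49.7 F [-0.8  0.1  0.4]
delta tool m [ 0.0164  0.0026 -0.005 ] roll -5.95
```

View pics/s15c.png

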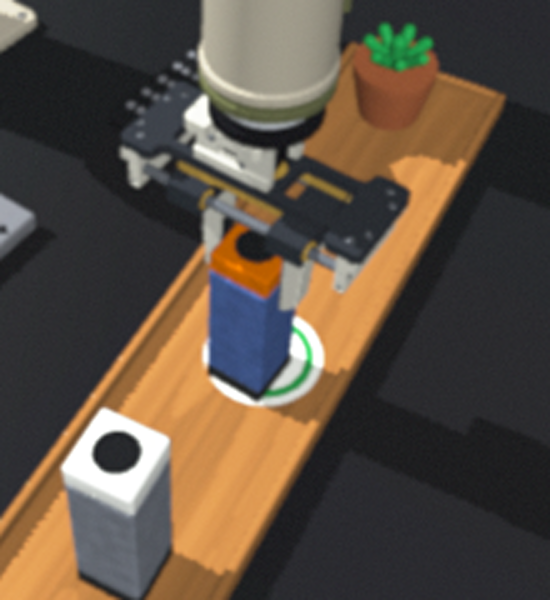

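Emit:
{"method": "step_arm", "body": {
  "travel": [
    [0,0,-0.003],
    [0,0,-0.006],
    [0.004,0,-0.006],
    [0.008,0.001,-0.006],
    [0.012,0.001,-0.006],
    [0.016,0.002,-0.006],
    [0.016,0.002,-0.006],
    [0.016,0.002,-0.004],
    [0.016,0.002,-0.002],
    [0.016,0.002,-0.001],
    [0.016,0.002,0],
    [0.016,0.002,0]
  ],
  "roll": [0,0,-1,-2,-4,-6,-6,-6,-6,-6,-6,-6]
}}

```text
t: 14.2
tcp_pos: [553.5, -90.5, 114.0]
orientation: [179.9, 0.0, 99.9]
force: [-0.3, 0.7, -4.7]
width: 49.8
```

```bash
python3 look.py 16; python3 face.py 16
```

```text
t 14.2 tcp [553.5 -90.5 114. ] ori [179.9    0.    99.95] w 49.8 F [-0.3  0.7 -4.7]
delta tool m [0.1448 0.0105 0.092 ] roll 6.25
-93 [ 73.2  92.2 100. ] 65
-78 [64.1 81.  85.4] 13
face 597 c [ 562.3 -115.1   84.1] n [ 0.166 -0.986 -0.005] elev -0.3 az -80.5 min [ 540. -120.   26.] max [ 584. -111.  135.]
face 153 c [581.8 -98.6  79.9] n [ 0.986  0.164 -0.001] elev -0.0 az 9.4 min [ 578. -111.   37.] max [584. -81. 131.]
```

View pics/s16c.png

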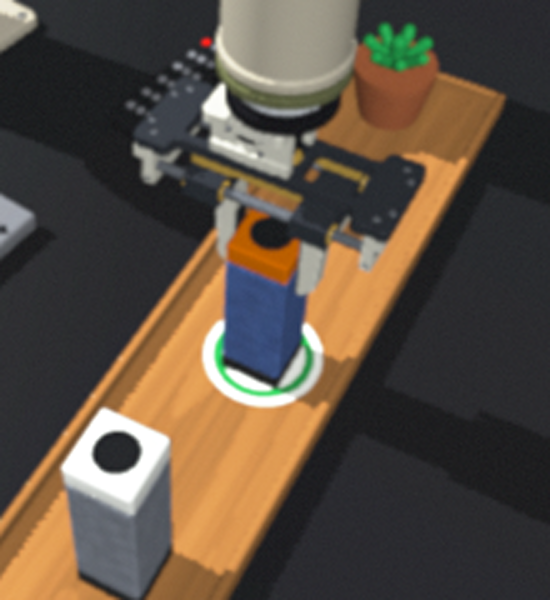

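Emit:
{"method": "step_arm", "body": {
  "travel": [
    [0,0,0.001],
    [0,0,0.001]
  ],
  "roll": [0,0]
}}

```text
t: 14.5
tcp_pos: [553.6, -90.6, 113.9]
orientation: [179.9, 0.0, 99.9]
force: [-4.7, -0.1, 6.1]
width: 50.0
```

Emit:
{"method": "step_arm", "body": {
  "travel": [
    [0,0,0],
    [0,0,0],
    [0,0,0],
    [0,0,0]
  ],
  "roll": [0,0,0,0],
  "grip": -0.6
}}

```text
t: 15.0
tcp_pos: [553.7, -90.6, 113.9]
orientation: [179.9, 0.0, 99.9]
force: [-0.4, -0.9, 0.2]
width: 74.1
```

Emit:
{"method": "step_arm", "body": {
  "travel": [
    [0,0,-0.02],
    [0,0,-0.05],
    [0,0,-0.08],
    [0,0,-0.11],
    [0,0,-0.14],
    [0,0,-0.14]
  ],
  "roll": [0,0,0,0,0,0]
}}

```text
t: 15.75
tcp_pos: [555.2, -91.1, 258.7]
orientation: [179.5, 0.2, 100.0]
force: [0.6, 0.5, 0.2]
width: 74.6
```

```bash
python3 look.py 17; python3 face.py 17
python3 - <<'E'
from m import *
S=load('s17');T=snap('top','t17');snap('wrist','w17')
for n,c in(('s0',load('scene0')),('s',S),):
    for b,k in(((240,310,310,400),'white'),((370,160,410,195),'green')):
        m=masks(c)[k];q=np.argwhere(m[b[1]:b[3],b[0]:b[2]]>0).mean(0);print(n,k,(q[::-1]+b[:2]).round(2))
for c,n,b in((T,'top',(310,150,380,225)),(S,'sc',(305,275,365,330))):
    m=masks(c)['green'].copy();k=np.zeros_like(m);k[b[1]:b[3],b[0]:b[2]]=m[b[1]:b[3],b[0]:b[2]]
    q=np.argwhere(k>0)[:,::-1]; w=np.array([onz(c,u,v,8)[:2] for u,v in q])
    A=np.c_[2*w,np.ones(len(w))];s=np.linalg.lstsq(A,(w**2).sum(1),rcond=None)[0];print(n,'mark',s[:2].round(1),'r',np.sqrt(s[2]+s[0]**2+s[1]**2).round(1),len(q))
    # orange cap
E
```

```text
t 15.75 tcp [555.2 -91.1 258.7] ori [179.5    0.19  99.95] w 74.6 F [0.6 0.5 0.2]
delta tool m [0.1465 0.0071 0.2363] roll 6.25
-93 [ 83.7 110.3 120.9] 89
-78 [ 85.9 112.9 121.6] 25
face 614 c [ 562.1 -115.2   83.6] n [ 0.173 -0.985 -0.003] elev -0.1 az -80.0 min [ 540. -120.   28.] max [ 584. -110.  135.]
face 190 c [581.3 -96.7  85.5] n [ 0.986  0.165 -0.001] elev -0.1 az 9.5 min [ 578. -113.   37.] max [585. -80. 133.]
s0 white [274.8  344.37]
s0 green [389.04 177.77]
s white [275.15 344.26]
s green [nan nan]
top mark [552.6 -91.5] r 36.1 71
sc mark [554.7 -89.3] r 36.8 168<stdin>:5: RuntimeWarning: Mean of empty slice.
  ret = um.true_divide(
```

View pics/s17.png

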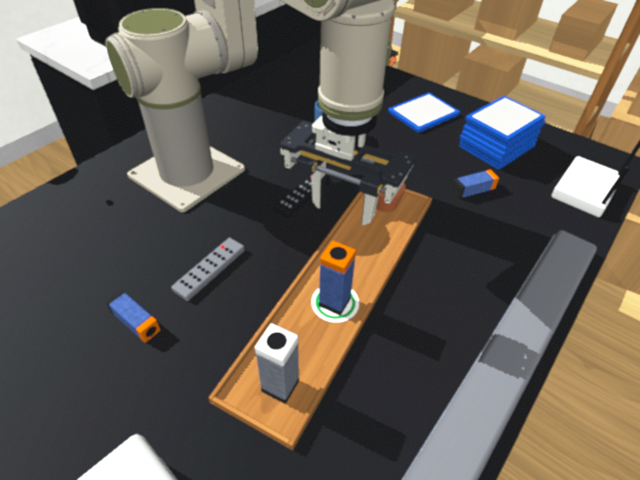

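View pics/w17.png

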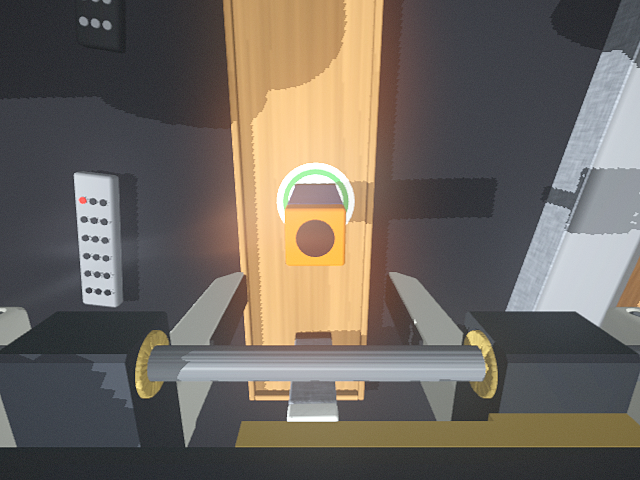

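Run:
```python
from m import *
for n in('top0','t17'):
    c=load(n);m=masks(c)['green'][195:240,195:240];q=np.argwhere(m>0);print(n,len(q),(q.mean(0)[::-1]+195).round(2))
    w=masks(c)['white'][145:185,420:455];q=np.argwhere(w>0);print('twin',len(q),q.mean(0)[::-1]+[420,145])
cv2.imwrite('pics/t17.png',load('t17')['pixels'])
```

```text
top0 285 [216.72 215.75]
twin 268 [436.23507463 164.63432836]
t17 255 [216.66 216.43]
twin 342 [435.85964912 162.64912281]
```

View pics/t17.png

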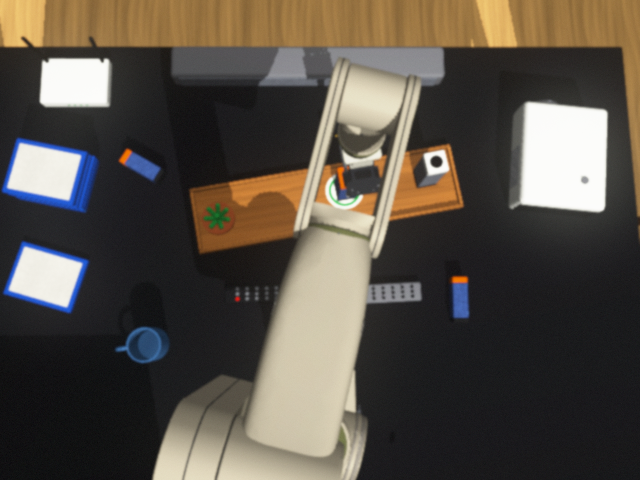

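The plant is at (217,216) and the grey speaker at (433,165), both where they started; the small mask differences come from lighting. The blue speaker stands on the mark and the gripper is clear of it, so I'm handing in.

```bash
python3 -c "
from plant import *
print(hand_in())"
```

```text
the job is handed in; nothing more can be done
None
```

The blue speaker is standing upright on the charging mark, orange end up and released. I handed the job in at about 16 s; no verdict is reported.

**What I did**
1. I gripped the speaker near its orange end and lifted. At full grip it came up level instead of pivoting.
2. I set it back close to the floor and eased the grip until it could turn between the pads.
3. I followed an arc about its foot edge until it stood on its foot.
4. I let go, regrasped it on its axis at full grip, moved it about 16 mm onto the mark, turned it 6° square to the tray and lowered it. Then I released it and raised the gripper clear.

**Last checks**

| Check | Result | Limit |
|---|---|---|
| Tilt from upright | about 0.1° | 4.6° (0.08 rad) |
| Squareness to tray | within about 0.5° | 14.3° (0.25 rad) |
| Distance from mark centre | about 0–6 mm | 25 mm |
| Grey speaker and pot | in place, no visible shift | 30 mm |

- **Mark distance:** the measurements disagree slightly. The release position of the gripper puts the speaker within 1 mm of the mark. The depth fit of its faces puts it about 5–6 mm off.
- **Grey speaker:** its mask in the top view moved about 2 px (roughly 5 mm), but the scene view showed only 0.4 px, so I put this down to changed lighting.
- **Pot:** in the final pictures I could check it only in the top view (0.7 px change), because the arm hid it from the scene camera.
- **Measured heights:** top-plus-scene triangulation of the orange-end corners gave 56–58 mm for the lying speaker's top and depth gave 58 mm. The top-and-wrist pair gave only 51–53 mm, and I relied on the first two.

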